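# Roll the gas canister eye-up and snap the hold-down hook onto it

### The job

Secure the small green gas canister in its V-cradle: roll it in place until the steel eye on its collar stands straight up, then swing the blue hold-down arm over and gently press its snap hook down onto the eye until the orange gate flicks shut beneath the eye's bar and holds it. Leave the canister seated in the cradle with the arm hooked on by itself, and do not disturb the bottle, the jar or the spanner.

Things in the scene. Friction and masses are not known exactly. Their poses are not given: they have to be found in the camera images.
- cradle: fixed aluminium cradle, plate 250x250x12 mm, two white V saddles, blue hinge post. Origin on bench under the canister's middle; x along the canister's axis (65 mm up), y towards the post. Arm's hinge axis: parallel to x at y=+140, z=133 mm. Saddles at x=+-55 mm, 24 thick, 63 high; between them (|x|<43) the canister's sides are free. End stops leave it +-4 mm in x. Plate spans y -70 to +180
- canister: loose green gas canister, 56 mm diameter, 200 mm long, about 0.7 kg with collar, lying in the slippery V saddles, brass valve to the cradle's +x. Origin in its centre, x along its axis. It turns in place when its eye is pushed sideways (2 to 4 N) and stays where left
- eye (a point): middle of the top bar of the steel eye, a square loop on the 62 mm diameter, 50 mm wide collar clamped tight on the canister's middle. Bar 8 mm thick, parallel to the canister's axis, its centre 68 mm from that axis; loop 48 mm wide outside, 32 inside. Site z points from the axis out through the bar. At the start it leans 0.45 to 0.9 rad from upright to the cradle's -y, away from the hinge post
- hold_arm (a joint): angle of the blue hold-down arm (rad): 0 = level, hook at the height of the upright eye's bar; grows as it is raised, to the stop at 1.4 where a spring holds it. The spring lifts with about 3 N at the hook: it swings back up unless hooked. The gate flicks shut at about -0.05 to -0.09; metal meets metal at about -0.11
- hook (a point): centre of the inside of the steel snap hook, on the arm, 140 mm from the hinge axis. Axes turn with the arm: x as the cradle's, -y out along the arm, z up when the arm is level. Hook 12 mm thick, open to -z, 20 mm wide inside; gate across it at z=-8, crown at z=+19, flared lips down to z=-19 mm. A hooked bar rests at z about -1 mm
- push_pad (a point): centre of the top of the red push pad, 34 x 36 mm, on the back of the arm above the hook: 140 mm from the hinge along the arm, 44 mm to the arm's +z side. Pressing the hook on takes about 8 to 14 N here. Axes as hook
- gate (a joint): opening of the hook's orange sprung wire gate (rad): 0 shut, swings up into the hook to about 1 as the eye's bar passes, then flicks back to 0
- wash_bottle: bystander: white bottle with blue cap, 56 mm diameter, 130 mm tall, origin under its base
- reagent_jar: bystander: amber jar with black lid, 60 mm diameter, 75 mm tall, origin under its base
- spanner: bystander: steel spanner 150 mm long lying on the bench, origin under its middle
Things that resemble listed ones, but are neither listed nor needed, are in the scene too. Several things have the shape of the canister; the one meant has the colours described above.

How it is judged:
By the outcome, as a careful person would: the job done as asked, in the order asked, and still so for the second after the job is handed in, with the robot touching nothing.
It also fails if it takes over 58 s, if anything falls off the work surface, if the arm or the gripper's body presses on something with over 40 N, if the wrist force passes 120 N, or if a joint passes its speed limit or range.

### The arm

A 6-joint arm with a two-finger parallel gripper is mounted at the origin on the work surface. World frame = base frame: x ahead of the robot, y to its left, z up, the work surface at z = 0. Lengths are in m, angles in rad, forces in N, time in s.
With the tool pointing down it reaches from about 0.325 to 0.925 m from the base axis. Payload 3.1 kg.
Tool frame: the origin (TCP) lies between the finger pads; the fingertips stand 19 mm ahead of it and the grasp point (between the pads) is the TCP (tip_reach is the distance from the TCP to the fingertips, in m); z points along the fingers, y is the line along which they close (so a half turn about z gives the same grasp; the last joint's range is limited). The gripper opens to 85 mm and grips with 20 to 120 N. Pads are 22 mm wide; open, the fingers measure 114 mm over their backs; the gripper's body (76 mm by 85 mm) begins 54 mm behind the grasp point. The pads swing forward as they close: fully open they stand 13 mm farther back than shut.
Start: joints at [-1.293, 0.217, 1.613, -0, 1.311, -0.112], TCP at [0.238, -0.578, 0.25] pointing down, gripper open.
Joint ranges: [-2.75, 2.75], [-0.78, 2.1], [0.31, 2.55], [-1.13, 4.27], [0.13, 2.63], [-2.58, 2.58]. Speed limits (rad/s): [2.79, 2.79, 3.14, 3.14, 3.14, 3.14].

### API

Orientations are given as a rotation vector (axis times angle).
In Python, from workcell import * gives the robot as it stands.
- The arm moves only by the tool carry_out, never from a script. Its argument "plan" is a list of rows, each a list of 7 numbers: the turn, a rotation vector about the tool's x, y, z in units of 8 degrees (1.0 is 8 degrees), then the shift along the tool's x, y, z in units of 40 mm (1.0 is 40 mm), then the finger opening in mm, from 0 to 85.4. In form: [[rx, ry, rz, dx, dy, dz, claw], ...]. A call has 1 to 12 rows; each row is the pose to reach, as a shift and turn from the pose commanded when the call began, along the tool's axes at that moment; what a row does not reach only later rows make up. A row lasts 1/8 s, in which the tool goes at most 62.5 mm and 10.7 degrees, less where a joint would pass 70% of its speed; a pose out of reach is approached as far as the arm can. A call with a gripper value outside its range is refused whole. The fingers move at their own pace and stop on an object; "grip_force" is the grip in N (left out, the last holds). Time passes only in rows, so rows that repeat a pose let the fingers close. It gives the time, the measured TCP pose, the force, the opening and the grip force at its end, in the units of the state.
- observe(): the state, without advancing time (a new reading comes with each control period).
- read_camera(name): name is "side" or "top"; returns a dict with "frame" (480x640x3 uint8, red, green, blue), "z_map" (480x640 float32, m along the optical axis (not along the pixel's ray), 0 where there is no reading), "mtx" (3x3 intrinsics, pixels), "R" (3x3) and "t" (3): a world point X has camera coordinates R X + t. Camera axes: x right, y down, z forward; pixel columns grow to the right and rows downward; lengths in m; the calibration is good to about 2 mm. A picture is of the moment at which its call begins.
- close_job(): hands the job in; it is judged then, once.
The state is a dict: "time": time; "joints": joint angles; "qvel": joint speeds; "tau": joint torques, N m; "tcp_pos": TCP position; "tcp_rot": TCP orientation; "contact_force": force on the tool from outside, world axes, zero at the start; "torque": the same for the moment, N m; "finger_gap": opening from 0.0 (shut) to 1.0 (fully open); "grasp_force": force on a finger pad.
Only numpy, scipy, OpenCV 4.12 (cv2) and the standard library are available. Lean on these libraries where they do the work, as an engineer would, in place of code of your own. Each camera call takes 0.05 s, during which the arm holds its last target. There are 200 camera calls.

## Working session

There is one attempt and no reset: what is moved stays moved. The work goes in short steps, Python scripts to look and compute and a tool call to move; the robot and the scene stay as the last step left them, time stands still between calls to the robot, and variables do not carry over. Pictures are saved under pics/ and viewed, at most 10 in all, crops included, and the job is handed in when it is done.

Besides the shell and the picture viewer there is one more tool, called after ">>>" as name([rows], argument=value, ...), one row to a line, values as JSON. carry_out: Moves the arm, as the interface text tells. Its arguments: {"type":"object","properties":{"plan":{"type":"array","items":{"type":"array","items":{"type":"number"}}},"grip_force":{"type":"number"}},"required":["plan"]}

```bash
mkdir -p pics; ls; cat > h.py <<'E'
from workcell import *
import numpy as np, cv2
from scipy.spatial.transform import Rotation as Ro
def pts(c):
    z=c["z_map"]; v,u=np.indices(z.shape); K=c["mtx"]
    P=np.stack([(u-K[0,2])/K[0,0]*z,(v-K[1,2])/K[1,1]*z,z],-1)
    return (P-c["t"])@c["R"]
def save(c,n): cv2.imwrite("pics/"+n,c["frame"][:,:,::-1])
E
python3 - <<'E'
from h import *
for n in("top","side"):
    c=read_camera(n); np.savez(n+"0.npz",**c); save(c,n+"0.png"); print(n,-c["R"].T@c["t"],c["R"].round(2).tolist())
s=observe();print(s)
E
```

```text
pics
top [ 0.46719637 -0.01582226  1.40262291] [[-0.01, -1.0, 0.0], [-1.0, 0.01, -0.07], [0.07, -0.01, -1.0]]
side [0.33543463 0.7035583  0.70740871] [[-0.96, -0.28, -0.01], [-0.16, 0.59, -0.79], [0.23, -0.76, -0.61]]
{'time': 0.1, 'joints': array([-1.29319738e+00,  2.17704226e-01,  1.61482095e+00,  7.30902620e-06,
        1.31132734e+00, -1.12208171e-01]), 'qvel': array([ 0.00036156, -0.00248713, -0.00262582, -0.00018868, -0.00064814,
       -0.00022463]), 'tau': array([-7.44060890e-04, -3.98075438e+01, -3.04968452e+01, -1.03302802e-04,
        4.25501639e-03,  1.41784952e-05]), 'tcp_pos': array([ 0.23732495, -0.57740846,  0.24905831]), 'tcp_rot': array([-3.07990133e+00, -6.07999085e-01,  2.81958832e-04]), 'contact_force': array([ 0.16195632, -0.22600492, -0.63584875]), 'torque': array([ 0.02135409,  0.01467005, -0.0076238 ]), 'grasp_force': 0.0, 'finger_gap': 0.9988333067572679}
```

View pics/top0.png

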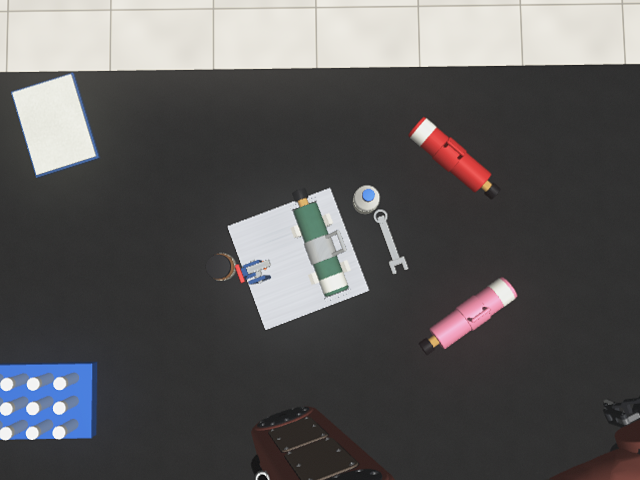

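View pics/side0.png

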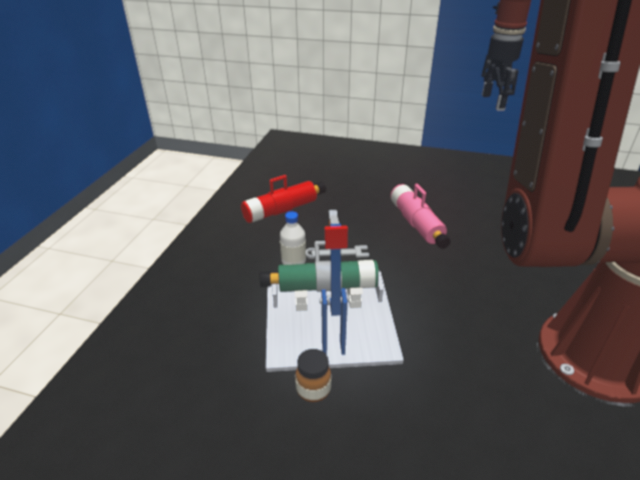

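The top view shows the green canister at (320,247), with its valve up at (301,200). The eye leans right at about (337,243), and the raised blue arm and red pad are at (252,271). The lookalikes are the red canister (453,158) and the pink one (470,315). The bottle is at (367,198), the spanner at (390,240) and the jar under the arm at (222,267). Green is the one described, so I'll measure it and check it in a crop.

```bash
python3 - <<'E'
from h import *
out=[]
for n in("top","side"):
    c=dict(np.load(n+"0.npz")); P=pts(c); f=c["frame"]; hsv=cv2.cvtColor(f,cv2.COLOR_RGB2HSV)
    print(n,"bench z",np.median(P[300:310,100:200,2] if n=="top" else P[430:450,100:200,2]))
    g=(hsv[...,0]>60)&(hsv[...,0]<90)&(hsv[...,1]>80)&(P[...,2]>.02)
    q=P[g]; m=q.mean(0); w,v,_=np.linalg.svd(q[:, :2]-m[:2],full_matrices=False)
    print(n,"green",g.sum(),m,q[:,2].max(),np.percentile(q[:,2],95),"dir",_[0], np.degrees(np.arctan2(_[0][1],_[0][0])))
    d=_[0]; d=d if d[0]>0 else -d
    # collar/eye: grey above canister region
    r=(hsv[...,0]<10)&(hsv[...,1]>150)&(f[...,0]>120); 
    lab=cv2.connectedComponentsWithStats(r.astype(np.uint8))
    for s,ce in zip(lab[2][1:],lab[3][1:]):
        if s[4]>20: 
            k=lab[1]==lab[1][int(ce[1]),int(ce[0])]; print(" red",ce.round(),s[4],P[k].mean(0).round(4))
    if n=="top":
        w=(P[...,2]>.006)&(P[...,2]<.02); w[:,:200]=0; w[330:]=0;w[:,400:]=0
        l=cv2.connectedComponentsWithStats(w.astype(np.uint8)); i=1+l[2][1:,4].argmax(); k=l[1]==i
        cnt=P[k][:,:2].astype(np.float32); R=cv2.minAreaRect(cnt); print("plate",R,np.median(P[k][:,2])); print(cv2.boxPoints(R))
    else: pass
    x0,x1,y0,y1=(220,400,170,340) if n=="top" else (230,410,190,340)
    cv2.imwrite(f"pics/{n}crop.png",cv2.resize(f[y0:y1,x0:x1,::-1],None,fx=4 if n=="side" else 3.4,fy=4 if n=="side" else 3.4,interpolation=cv2.INTER_CUBIC)[:600])
E
python3 -c "
import cv2,numpy as np
a=cv2.imread('pics/topcrop.png');b=cv2.imread('pics/sidecrop.png')
r=lambda i:cv2.resize(i,(400,400*i.shape[0]//i.shape[1]))
a,b=r(a),r(b);h=max(len(a),len(b));o=np.zeros((h,800,3),np.uint8);o[:len(a),:400]=a;o[:len(b),400:]=b;cv2.imwrite('pics/crop.png',o);print(o.shape)"
```

```text
top bench z 0.00048406916501856885
top green 632 [ 0.55414047 -0.00130133  0.0964409 ] 1.4026229103271415 0.09669056635399548 dir [-0.9443819  -0.32885075] -160.80096423181874
 red [417. 125.] 58 [ 0.7957 -0.2252  0.0542]
 red [457. 159.] 1690 [ 0.7165 -0.31    0.0614]
 red [239. 273.] 79 [0.4711 0.1374 0.2991]
plate ((0.5046946406364441, 0.04640471935272217), (0.25588661432266235, 0.2562321424484253), 19.7642879486084) 0.012701377163142008
[[ 0.34096563  0.12370948]
 [ 0.42761087 -0.11742847]
 [ 0.66842365 -0.03090005]
 [ 0.5817784   0.2102379 ]]
side bench z 0.002250939105936498
side green 1190 [0.54414209 0.02175185 0.08934472] 0.7074087122639053 0.09585825954487445 dir [0.21538747 0.97652867] 77.56173973449795
 red [287. 195.] 1166 [ 0.7116 -0.295   0.0573]
 red [247. 209.] 60 [ 0.7924 -0.2188  0.0475]
 red [336. 237.] 443 [0.4714 0.1446 0.2834]
(377, 800, 3)
```

View pics/crop.png

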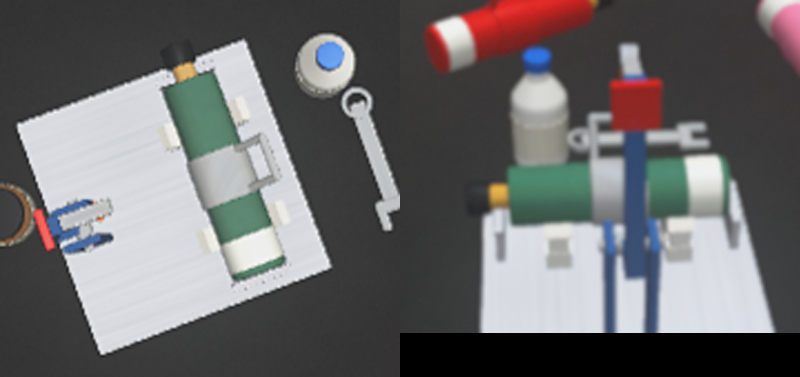

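The crop confirms the choice: green body, brass valve, grey collar, and a square eye leaning to -y, away from the blue post. Next I'll set up the cradle frame, measure the eye's tilt and compute the tool move.

```bash
cat >> h.py <<'E'
psi=np.radians(19.55); O=np.array([.5233,-.0053,0]); C=np.array([[np.cos(psi),-np.sin(psi),0],[np.sin(psi),np.cos(psi),0],[0,0,1]])
def cr(P): return (P-O)@C      # world -> cradle
def go(tipc,yaw,tilt=0,s=None):
    """delta to put fingertip at cradle point (m), tool down, tool x at yaw rad from cradle x"""
    s=s or observe(); R0=Ro.from_rotvec(s["tcp_rot"]).as_matrix()
    R=C@Ro.from_euler("z",yaw).as_matrix()@Ro.from_euler("x",np.pi+tilt).as_matrix()
    p=O+C@np.array(tipc)-R[:,2]*.019
    return np.r_[np.degrees(Ro.from_matrix(R0.T@R).as_rotvec())/8,(R0.T@(p-s["tcp_pos"]))/.04].round(2)
E
python3 - <<'E'
from h import *
for n in("top","side"):
    c=dict(np.load(n+"0.npz")); P=cr(pts(c)); f=c["frame"].astype(int); hsv=cv2.cvtColor(c["frame"],cv2.COLOR_RGB2HSV)
    g=(hsv[...,0]>60)&(hsv[...,0]<90)&(hsv[...,1]>80)&(abs(P[...,0])<.12)&(abs(P[...,1])<.06)&(P[...,2]<.15)
    q=P[g]; 
    A=np.c_[q[:,1],q[:,2],np.ones(len(q))]; s=np.linalg.lstsq(A,q[:,1]**2+q[:,2]**2,rcond=None)[0]
    print(n,"canister circ y,z",s[:2]/2,"r",np.sqrt(s[2]+(s[:2]**2).sum()/4),"x range",q[:,0].min(),q[:,0].max(), "top ridge", np.median(q[q[:,2]>.09],0))
    top=q[(q[:,2]>.091)]; print("  slope y/x",np.polyfit(top[:,0],top[:,1],1))
    gr=(hsv[...,1]<60)&(abs(P[...,0])<.04)&(P[...,1]<.03)&(P[...,1]>-.09)&(np.hypot(P[...,1],P[...,2]-.065)>.045)&(P[...,2]>.07)&(P[...,2]<.2)
    e=P[gr]; print("  eye n",gr.sum(),e.mean(0)); r=np.hypot(e[:,1],e[:,2]-.065); th=np.arctan2(-e[:,1],e[:,2]-.065)
    k=r>.058; print("  bar",k.sum(),e[k].mean(0),"th",np.median(th[k]),"all th",np.median(th),"r max",np.percentile(r,95),"x",e[k][:,0].min(),e[k][:,0].max())
    # bystanders
    b=(P[...,2]>.1)&(P[...,2]<.16)&(P[...,1]<-.08)&(P[...,1]>-.2)&(abs(P[...,0])<.2); print("  bottle",P[b].mean(0))
    rr=(hsv[...,0]<10)&(hsv[...,1]>150)&(abs(P[...,0])<.04)&(P[...,2]>.2); print("  pad",np.median(P[rr],0))
print(observe()["joints"].round(3))
for y in(0,np.pi/2,-np.pi/2,np.pi): print(y,go([0,-.09,.2],y))
E
```

```text
top canister circ y,z [-0.00354417  0.07625739] r 0.01821081984114473 x range -0.10038895611992821 0.09677642847172165 top ridge [ 0.04919962 -0.00268869  0.09293427]
  slope y/x [ 0.00643023 -0.0024947 ]
  eye n 139 [-0.00180588 -0.04207744  0.11429833]
  bar 105 [-0.00180852 -0.04507327  0.11737675] th 0.7096814073602272 all th 0.7022249617548308 r max 0.07392402734618465 x -0.02532278725771003 0.02163443320933956
  bottle [ 0.065865   -0.13078548  0.12359882]
  pad [-0.0014648   0.15247953  0.29664862]
side canister circ y,z [0.00112126 0.07051396] r 0.024442371321375667 x range -0.09872196641449567 0.10011903384813478 top ridge [0.04258023 0.00536884 0.09395343]
  slope y/x [0.01045584 0.00327655]
  eye n 83 [ 0.0173377  -0.03969051  0.11324364]
  bar 55 [ 0.01555396 -0.04338435  0.11752836] th 0.6927326766780716 all th 0.6913542065201934 r max 0.0735130205613247 x 0.004510690163792363 0.023556508642327525
  bottle [ 0.06929272 -0.1267771   0.11916936]
  pad [0.00117819 0.15809572 0.28290917]
[-1.293  0.218  1.615  0.     1.311 -0.112]
0 [-0.02 -0.    0.35 11.94 -8.26  0.77]
1.5707963267948966 [-1.000e-02 -1.000e-02 -1.090e+01  1.194e+01 -8.260e+00  7.700e-01]
-1.5707963267948966 [-1.000e-02  1.000e-02  1.160e+01  1.194e+01 -8.260e+00  7.700e-01]
3.141592653589793 [ 0.000e+00 -2.000e-02 -2.215e+01  1.194e+01 -8.260e+00  7.700e-01]
```

The frame agrees in both views. The canister axis is at y within about ±3 mm and z≈0.065, and the pad sits where the text predicts. The eye's bar is at (0, -44, 117) mm, leaning 0.70 rad. I'll move above the pre-push point with the fingers closed.

>>> carry_out([
  [0,0,0.35,3,-2,0,0],
  [0,0,0.35,6,-4.1,0.2,0],
  [0,0,0.35,9,-6.2,0.5,0],
  [0,0,0.35,11.94,-8.26,0.77,0],
  [0,0,0.35,11.94,-8.26,0.77,0],
  [0,0,0.35,11.94,-8.26,0.77,0],
  [0,0,0.35,11.94,-8.26,0.77,0],
  [0,0,0.35,11.94,-8.26,0.77,0],
  [0,0,0.35,11.94,-8.26,0.77,0],
  [0,0,0.35,11.94,-8.26,0.77,0],
  [0,0,0.35,11.94,-8.26,0.77,0],
  [0,0,0.35,11.94,-8.26,0.77,0],
])

```text
time: 1.6
tcp_pos: [0.553, -0.0922, 0.2193]
tcp_rot: [3.096, 0.531, -0.002]
contact_force: [0.2, -0.3, -0.1]
finger_gap: -0.002
grasp_force: 0.0
```

```bash
python3 - <<'E'
from h import *
s=observe(); print(s["time"],s["joints"].round(2),s["contact_force"],cr(s["tcp_pos"]),s["finger_gap"])
print(go([0,-.09,.102],0),go([0,-.0185,.102],0))
c=read_camera("top");save(c,"top1.png");P=cr(pts(c))
b=P[(P[...,2]>.08)&(P[...,2]<.17)&(P[...,1]<-.06)&(P[...,1]>-.115)&(abs(P[...,0])<.03)];print(len(b))
c=read_camera("side");P=cr(pts(c)); m=(P[...,2]<.23)&(P[...,2]>.185)&(abs(P[...,0])<.05)&(abs(P[...,1]+.09)<.06)
b=P[m];print(len(b),b.min(0),b.max(0),np.median(b,0))
E
```

```text
1.6 [-0.29  0.11  1.8  -0.    1.24  0.94] [ 0.17458222 -0.30636331 -0.07309052] [-0.00107239 -0.09186762  0.21927345] -0.0017046662256002788
[ 0.    0.01 -0.01  0.03 -0.05  2.46] [ 0.    0.01 -0.01  0.03 -1.83  2.46]
0
114 [-0.01036112 -0.10088513  0.20246976] [ 0.01064337 -0.0772658   0.22979657] [ 2.30230724e-05 -8.26890944e-02  2.17438135e-01]
```

>>> carry_out([
  [0,0,0,0.03,0,1.3,0],
  [0,0,0,0.03,0,2.46,0],
  [0,0,0,0.03,-0.2,2.46,0],
  [0,0,0,0.03,-0.45,2.46,0],
  [0,0,0,0.03,-0.65,2.46,0],
  [0,0,0,0.03,-0.75,2.46,0],
  [0,0,0,0.03,-0.85,2.46,0],
  [0,0,0,0.03,-0.95,2.46,0],
  [0,0,0,0.03,-1.05,2.46,0],
  [0,0,0,0.03,-1.15,2.46,0],
  [0,0,0,0.03,-1.25,2.46,0],
  [0,0,0,0.03,-1.35,2.46,0],
])

```text
time: 3.2
tcp_pos: [0.5456, -0.0519, 0.1331]
tcp_rot: [3.066, 0.536, 0.022]
contact_force: [-5.8, -30.3, 31.8]
finger_gap: -0.001
grasp_force: 18.7
```

>>> carry_out([
  [0,0,0,0,-0.09,0,0],
  [0,0,0,0,-0.18,0,0],
  [0,0,0,0,-0.26,0,0],
  [0,0,0,0,-0.33,0,0],
  [0,0,0,0,-0.38,0,0],
  [0,0,0,0,-0.42,0,0],
  [0,0,0,0,-0.42,0,0],
])

```text
time: 4.08
tcp_pos: [0.5457, -0.0393, 0.1394]
tcp_rot: [3.057, 0.536, 0.04]
contact_force: [-6.0, -35.7, 44.2]
finger_gap: -0.004
grasp_force: 23.7
```

```bash
python3 - <<'E'
from h import *
s=observe(); print(s["time"],s["contact_force"]@C,cr(s["tcp_pos"]),go([0,-.0185,.102],0))
c=read_camera("side");P=cr(pts(c));hsv=cv2.cvtColor(c["frame"],cv2.COLOR_RGB2HSV)
a=c["frame"][190:340,230:410,::-1];a=cv2.resize(a,(400,333),interpolation=2)
c=read_camera("top");b=cv2.resize(c["frame"][170:320,220:400,::-1],(400,333),interpolation=2)
cv2.imwrite("pics/push.png",np.hstack([b,a]))
E
```

```text
4.075 [-17.62203084 -31.66127092  44.22782488] [ 0.00972626 -0.03951564  0.13942048] [ 0.3  -0.14  0.04 -0.25 -0.55  0.43]
```

View pics/push.png

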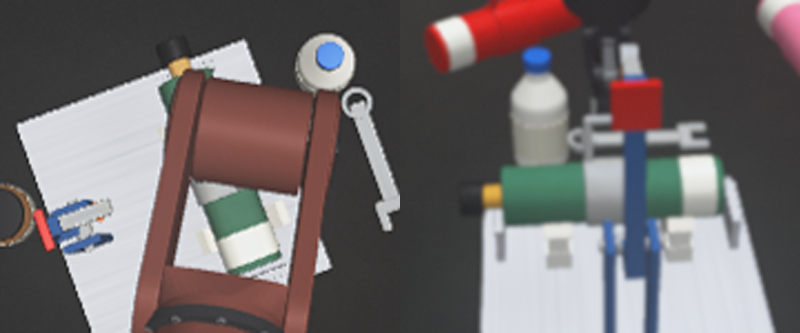

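The eye has barely moved. In the side crop the fingers sit on top of the bar near (600,115), and the wrist force is high. Before moving I'll measure where finger and bar are.

```bash
python3 - <<'E'
from h import *
c=read_camera("side");P=cr(pts(c))
cv2.imwrite("pics/close.png",cv2.resize(c["frame"][150:290,270:400,::-1],None,fx=4.2,fy=4.2,interpolation=2))
t=read_camera("top");Q=cr(pts(t))
for n,p,f in(("side",P,c["frame"]),("top",Q,t["frame"])):
    for zl in np.arange(.1,.2,.01):
        m=(p[...,2]>zl)&(p[...,2]<zl+.01)&(abs(p[...,0])<.05)&(p[...,1]<.03)&(p[...,1]>-.09)&(np.hypot(p[...,1],p[...,2]-.065)>.034)
        if m.sum(): b=p[m]; print(n,zl.round(2),m.sum(),b.min(0).round(3)[:2],b.max(0).round(3)[:2],np.median(b,0).round(3),f[m].mean(0).round())
s=observe(); R=C.T@Ro.from_rotvec(s["tcp_rot"]).as_matrix(); print(R.round(3)); print(s["tau"].round(1),s["torque"].round(2),s["joints"].round(3))
print("tip",cr(s["tcp_pos"])+.019*R[:,2])
E
```

```text
side 0.1 72 [-0.004 -0.014] [0.04  0.013] [0.019 0.001 0.101] [169. 174. 177.]
side 0.11 22 [ 0.023 -0.018] [ 0.029 -0.009] [ 0.026 -0.014  0.115] [137. 139. 140.]
side 0.12 24 [ 0.006 -0.023] [ 0.029 -0.014] [ 0.025 -0.019  0.125] [128. 129. 130.]
side 0.13 66 [ 0.006 -0.035] [ 0.028 -0.019] [ 0.016 -0.023  0.135] [134. 135. 138.]
side 0.14 37 [ 0.006 -0.037] [ 0.021 -0.024] [ 0.014 -0.028  0.144] [71. 66. 68.]
side 0.15 16 [ 0.006 -0.031] [ 0.021 -0.024] [ 0.012 -0.026  0.153] [60. 53. 56.]
side 0.16 9 [ 0.007 -0.049] [ 0.023 -0.009] [ 0.022 -0.025  0.169] [55. 48. 50.]
side 0.17 19 [ 0.007 -0.028] [ 0.023 -0.001] [ 0.019 -0.008  0.173] [52. 48. 51.]
side 0.18 26 [ 0.008 -0.043] [0.026 0.01 ] [0.021 0.004 0.187] [53. 48. 51.]
side 0.19 42 [-0.003 -0.043] [0.026 0.016] [ 0.018 -0.021  0.194] [60. 57. 60.]
top 0.1 16 [-0.039 -0.004] [-0.007  0.015] [-0.019  0.002  0.101] [151. 168. 160.]
top 0.19 1 [-0.005  0.023] [-0.005  0.023] [-0.005  0.023  0.197] [123. 124. 123.]
[[ 1.     0.005  0.019]
 [ 0.006 -0.999 -0.041]
 [ 0.019  0.041 -0.999]]
[19.6 -9.4 -5.6  9.2  0.1  0.2] [-5.58  1.01  0.02] [-0.187  0.157  1.908 -0.03   1.039  1.052]
tip [ 0.01008143 -0.0403046   0.1204281 ]
```

View pics/close.png

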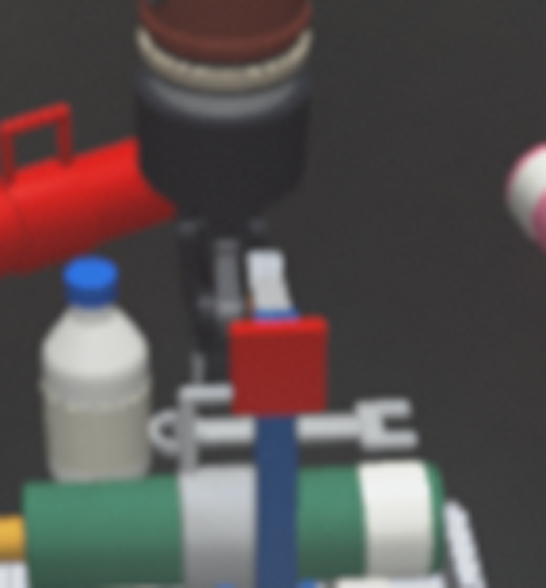

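The side depth shows the eye did turn, from 0.70 to about 0.31 rad: the bar is now near y -20, z 131. The finger is right behind the bar but was dragged upward by friction as the bar rose along its arc. I'll back off, raise the tip to about 116 mm and push again.

>>> carry_out([
  [0,0,0,0.2,0.4,-0.4,0],
  [0,0,0,0.1,0.7,-0.4,0],
  [0,0,0,0,0.9,-0.35,0],
  [0,0,0,0,0.9,-0.35,0],
  [0,0,0,0,0.9,-0.35,0],
])

```text
time: 4.9
tcp_pos: [0.5419, -0.057, 0.1335]
tcp_rot: [-3.094, -0.533, 0.005]
contact_force: [-0.0, -0.2, -0.9]
finger_gap: -0.002
grasp_force: 0.0
```

```bash
cat >> h.py <<'E'
def eye():
    for n in("side","top"):
        c=read_camera(n);p=cr(pts(c));hsv=cv2.cvtColor(c["frame"],cv2.COLOR_RGB2HSV)
        m=(abs(p[...,0])<.034)&(p[...,1]<.03)&(p[...,1]>-.06)&(np.hypot(p[...,1],p[...,2]-.065)>.042)&(np.hypot(p[...,1],p[...,2]-.065)<.075)&(c["frame"].min(-1)>100)&(hsv[...,1]<50)
        q=p[m]
        if len(q)<8: print(n,"no eye");continue
        th=np.arctan2(-q[:,1],q[:,2]-.065); b=q[q[:,2]>q[:,2].max()-.006]
        print(n,len(q),"th",np.median(th).round(3),"bar",np.median(b,0).round(4),"x",q[:,0].min().round(3),q[:,0].max().round(3))
E
python3 - <<'E'
from h import *
s=observe(); print(s["time"],s["contact_force"]@C,cr(s["tcp_pos"]),go([0,-.0185,.116],0)); eye()
E
```

```text
4.9 [-0.12029129 -0.22090626 -0.86857993] [ 0.00023521 -0.05489442  0.13347787] [-0.01  0.02  0.   -0.01 -0.91 -0.04]
side 239 th 0.314 bar [ 0.0163 -0.0229  0.1331] x -0.006 0.034
top 67 th 2.437 bar [-0.0159 -0.023   0.1331] x -0.034 0.021
```

>>> carry_out([
  [0,0,0,0,-0.25,0,0],
  [0,0,0,0,-0.4,0,0],
  [0,0,0,0,-0.5,-0.02,0],
  [0,0,0,0,-0.6,-0.04,0],
  [0,0,0,0,-0.7,-0.05,0],
  [0,0,0,0,-0.78,-0.05,0],
  [0,0,0,0,-0.85,-0.05,0],
  [0,0,0,0,-0.91,-0.05,0],
  [0,0,0,0,-0.91,-0.05,0],
])

```text
time: 6.12
tcp_pos: [0.5308, -0.0232, 0.1369]
tcp_rot: [-3.095, -0.533, 0.001]
contact_force: [0.3, -0.8, -0.3]
finger_gap: -0.002
grasp_force: 0.2
```

```bash
python3 - <<'E'
from h import *
s=observe(); print(s["time"],s["contact_force"]@C,cr(s["tcp_pos"]),go([0,-.0185,.116],0)); eye()
E
```

```text
6.125 [ 0.03836881 -0.86015662 -0.29334289] [ 0.00105892 -0.01934477  0.13686597] [-0.    0.   -0.   -0.03 -0.02  0.05]
side 250 th -0.024 bar [0.0155 0.0006 0.1373] x -0.006 0.034
top no eye
```

The eye is upright at about -0.02 rad with almost no contact force. I'll retreat, rise, and cross over behind the pad.

>>> carry_out([
  [0,0,0,0,0.25,0,0],
  [0,0,0,0,0.5,-0.2,0],
  [0,0,0,0,0.5,-1.7,0],
  [0,0,0,0,0.5,-3.2,0],
  [0,0,0,0,0.5,-4.6,0],
  [0,0,0,0,0.5,-6.1,0],
  [0,0,0,0,0.3,-6.1,0],
  [0,0,0,0,-1.2,-6.1,0],
  [0,0,0,0,-2.6,-6.1,0],
  [0,0,0,0,-4,-6.1,0],
  [0,0,0,0,-5.4,-6.1,0],
  [0,0,0,0,-5.4,-6.1,0],
])

```text
time: 7.72
tcp_pos: [0.4572, 0.1827, 0.3804]
tcp_rot: [-3.094, -0.542, 0.002]
contact_force: [0.6, -0.4, 0.5]
finger_gap: 0.001
grasp_force: 0.0
```

```bash
python3 - <<'E'
from h import *
s=observe(); print(s["time"],s["contact_force"]@C,cr(s["tcp_pos"]),s["joints"].round(2)); eye()
for a in(1.4,1.2,1.0,.8,.6,.4,.2,.0):
    y=.14-.14*np.cos(a)+.044*np.sin(a); z=.133+.14*np.sin(a)+.044*np.cos(a); print(a,round(y,3),round(z,3),go([0,y+.0145,z],0,s=s))
c=read_camera("top");save(c,"top2.png")
c=read_camera("side");a=cv2.resize(c["frame"][100:340,230:410,::-1],None,fx=2.5,fy=2.5,interpolation=2);cv2.imwrite("pics/s2.png",a)
E
```

```text
7.725 [ 0.40286364 -0.56713159  0.50755156] [0.0006147  0.19933332 0.38044592] [ 0.24 -0.15  1.75  0.    1.54  1.46]
side 238 th -0.026 bar [0.0156 0.0004 0.1372] x -0.006 0.034
top 371 th 2.418 bar [ 0.004  -0.0011  0.1368] x -0.034 0.034
1.4 0.16 0.278 [-0.01  0.01  0.04 -0.02  0.63  2.07]
1.2 0.13 0.279 [-0.01  0.01  0.04 -0.02  1.37  2.05]
1.0 0.101 0.275 [-0.01  0.01  0.04 -0.02  2.09  2.17]
0.8 0.074 0.264 [-0.01  0.01  0.04 -0.03  2.77  2.43]
0.6 0.049 0.248 [-0.01  0.01  0.04 -0.03  3.39  2.82]
0.4 0.028 0.228 [-0.01  0.01  0.04 -0.03  3.92  3.33]
0.2 0.012 0.204 [-0.01  0.01  0.04 -0.03  4.34  3.93]
0.0 0.0 0.177 [-0.01  0.01  0.04 -0.03  4.63  4.61]
```

View pics/s2.png

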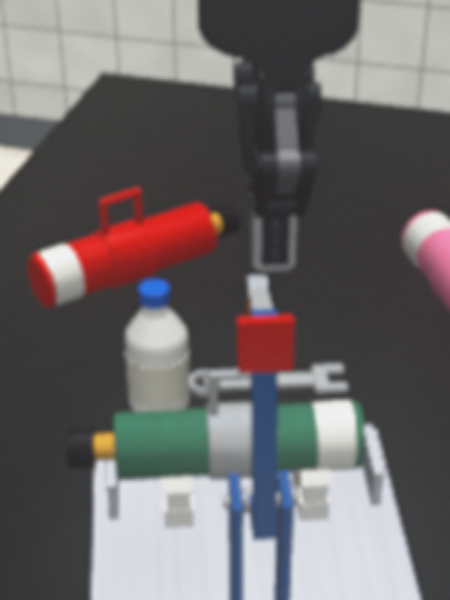

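The side view shows the eye upright at about (212,395) in the crop, the arm still raised with its pad at (265,343), and the fingers clear behind it. Top and side both put the bar at y≈0 (-1.1 and +0.4 mm). I'll lower behind the pad and sweep the arm over along its arc.

>>> carry_out([
  [0,0,0,0,0,1.1,0],
  [0,0,0,0,0,2.15,0],
  [0,0,0,0,0.3,2.15,0],
  [0,0,0,0,0.63,2.1,0],
  [0,0,0,0,1.0,2.06,0],
  [0,0,0,0,1.37,2.07,0],
  [0,0,0,0,1.73,2.1,0],
  [0,0,0,0,2.09,2.19,0],
  [0,0,0,0,2.43,2.31,0],
  [0,0,0,0,2.77,2.45,0],
  [0,0,0,0,3.1,2.64,0],
  [0,0,0,0,3.4,2.84,0],
])

```text
time: 9.43
tcp_pos: [0.5049, 0.0509, 0.2671]
tcp_rot: [3.095, 0.533, 0.001]
contact_force: [1.5, 0.4, 3.5]
finger_gap: -0.002
grasp_force: 1.6
```

```bash
cat >> h.py <<'E'
def pad():
    for n in("side","top"):
        c=read_camera(n);p=cr(pts(c));hsv=cv2.cvtColor(c["frame"],cv2.COLOR_RGB2HSV)
        m=((hsv[...,0]<8)|(hsv[...,0]>174))&(hsv[...,1]>170)&(c["frame"][...,0]>110)&(abs(p[...,0])<.05)&(p[...,1]>-.06)&(p[...,1]<.2)&(p[...,2]>.1)&(p[...,2]<.31)
        if m.sum(): print(n,"pad",m.sum(),np.median(p[m],0).round(3),p[m].min(0).round(3),p[m].max(0).round(3))
E
python3 - <<'E'
from h import *
s=observe(); print(s["time"],s["contact_force"]@C,cr(s["tcp_pos"])); pad(); eye()
for a,o in((.5,.0135),(.4,.012),(.3,.010),(.2,.008),(.1,.006),(.05,.006),(0,.006),(-.05,.006),(-.09,.006)):
    y=.14-.14*np.cos(a)+.044*np.sin(a); z=.133+.14*np.sin(a)+.044*np.cos(a)-max(0,(.0145-o))*np.tan(-a)*(a>0); print(a,round(y,3),round(z,3),go([0,y+o,z],0,s=s)[3:])
E
```

```text
9.425 [ 1.51238103 -0.12406985  3.46604589] [0.00141655 0.05909487 0.26711102]
side pad 151 [0.005 0.06  0.246] [-0.015  0.037  0.239] [0.019 0.066 0.263]
side 243 th -0.019 bar [0.0146 0.0006 0.1376] x -0.028 0.034
top 313 th 2.446 bar [-0.0114 -0.002   0.1369] x -0.034 0.034
0.5 0.038 0.239 [-0.04  0.18  0.22]
0.4 0.028 0.229 [-0.04  0.47  0.48]
0.3 0.019 0.218 [-0.04  0.75  0.76]
0.2 0.012 0.205 [-0.04  0.99  1.07]
0.1 0.005 0.192 [-0.04  1.2   1.41]
0.05 0.002 0.184 [-0.04  1.27  1.59]
0 0.0 0.177 [-0.04  1.33  1.78]
-0.05 -0.002 0.17 [-0.04  1.38  1.96]
-0.09 -0.003 0.164 [-0.04  1.41  2.1 ]
```

The arm follows with about 3.5 N and the eye is still upright. I'll bring it down to just above level.

>>> carry_out([
  [0,0,0,0,0.18,0.23,0],
  [0,0,0,0,0.33,0.36,0],
  [0,0,0,0,0.47,0.5,0],
  [0,0,0,0,0.61,0.64,0],
  [0,0,0,0,0.75,0.78,0],
  [0,0,0,0,0.87,0.93,0],
  [0,0,0,0,0.99,1.08,0],
  [0,0,0,0,1.1,1.25,0],
  [0,0,0,0,1.2,1.42,0],
  [0,0,0,0,1.2,1.42,0],
])

```text
time: 10.88
tcp_pos: [0.5202, 0.0065, 0.2103]
tcp_rot: [-3.096, -0.532, 0.001]
contact_force: [-1.4, 2.2, 2.6]
finger_gap: -0.002
grasp_force: 1.2
```

```bash
python3 - <<'E'
from h import *
s=observe(); print(s["time"],s["contact_force"]@C,cr(s["tcp_pos"])); pad(); eye()
c=read_camera("side");cv2.imwrite("pics/s3.png",cv2.resize(c["frame"][190:330,260:400,::-1],None,fx=4.2,fy=4.2,interpolation=2))
E
```

```text
10.875 [-0.58732052  2.51350324  2.58855795] [0.00101654 0.0121149  0.21033016]
side pad 106 [0.007 0.019 0.192] [-0.014 -0.012  0.186] [0.019 0.026 0.196]
side 251 th -0.028 bar [0.0158 0.0006 0.1382] x -0.027 0.034
top no eye
```

View pics/s3.png

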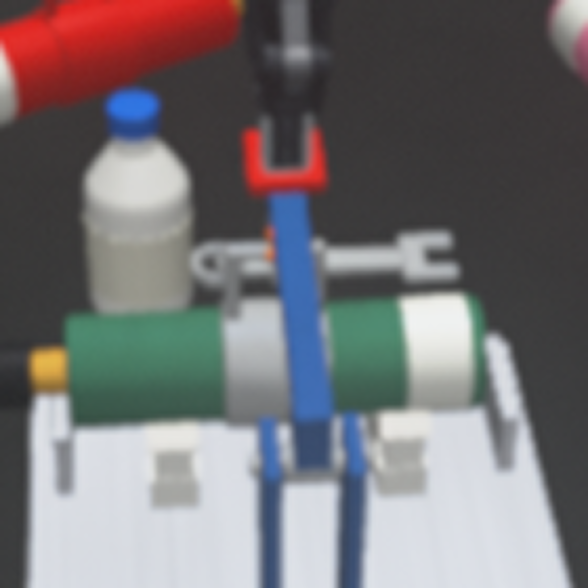

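The fingers are centred on the red pad at (285,160), and the arm is nearly level with the hook over the eye. Now I'll press slowly.

>>> carry_out([
  [0,0,0,0,0.05,0.1,0],
  [0,0,0,0,0.09,0.2,0],
  [0,0,0,0,0.12,0.3,0],
  [0,0,0,0,0.14,0.38,0],
  [0,0,0,0,0.14,0.44,0],
  [0,0,0,0,0.14,0.5,0],
  [0,0,0,0,0.14,0.55,0],
  [0,0,0,0,0.14,0.55,0],
])

```text
time: 12.12
tcp_pos: [0.5231, -0.0005, 0.1896]
tcp_rot: [3.091, 0.533, 0.002]
contact_force: [-2.0, -2.7, 4.6]
finger_gap: 0.001
grasp_force: 2.4
```

```bash
python3 - <<'E'
from h import *
s=observe(); print(s["time"],s["contact_force"]@C,cr(s["tcp_pos"])); pad(); eye()
E
```

```text
12.125 [-2.82707429 -1.87728624  4.60803242] [0.00138443 0.0046142  0.18963277]
side pad 88 [0.005 0.013 0.172] [-0.015 -0.017  0.166] [0.032 0.025 0.302]
side 278 th 0.04 bar [ 0.0154 -0.0043  0.1369] x -0.027 0.034
top 14 th 2.46 bar [-0.0317  0.0284  0.0237] x -0.034 -0.003
```

>>> carry_out([
  [0,0,0,0,0,0.05,0],
  [0,0,0,0,0,0.1,0],
  [0,0,0,0,0,0.15,0],
  [0,0,0,0,0,0.2,0],
  [0,0,0,0,0,0.2,0],
])

```text
time: 12.95
tcp_pos: [0.5236, 0.0005, 0.1824]
tcp_rot: [3.094, 0.533, 0.004]
contact_force: [-0.5, -5.5, 9.1]
finger_gap: 0.003
grasp_force: 4.9
```

```bash
python3 - <<'E'
from h import *
s=observe(); print(s["time"],s["contact_force"]@C,cr(s["tcp_pos"])); pad(); eye()
E
```

```text
12.95 [-2.3436477  -5.03561217  9.14899497] [0.00225503 0.00531432 0.18235578]
side pad 62 [-0.005  0.01   0.164] [-0.015 -0.019  0.159] [0.038 0.028 0.299]
side 291 th 0.042 bar [ 0.0154 -0.004   0.1375] x -0.028 0.034
top 12 th 2.498 bar [-0.023  -0.0335  0.0124] x -0.034 -0.003
```

>>> carry_out([
  [0,0,0,0,0,0.05,0],
  [0,0,0,0,0,0.1,0],
  [0,0,0,0,0,0.15,0],
  [0,0,0,0,0,0.15,0],
])

```text
time: 13.65
tcp_pos: [0.524, 0.0004, 0.1816]
tcp_rot: [3.093, 0.534, 0.003]
contact_force: [-10.8, -4.2, 32.4]
finger_gap: 0.001
grasp_force: 16.1
```

```bash
python3 - <<'E'
from h import *
s=observe(); print(s["time"],s["contact_force"]@C,cr(s["tcp_pos"])); pad(); eye()
E
```

```text
13.65 [-11.59158809  -0.36378125  32.39014861] [0.00255707 0.00512241 0.18157056]
side pad 64 [-0.008  0.008  0.164] [-0.015 -0.019  0.158] [0.038 0.021 0.295]
side 293 th 0.042 bar [ 0.0154 -0.0042  0.1376] x -0.027 0.034
top 12 th 2.488 bar [-0.0231 -0.033   0.0144] x -0.034 -0.009
```

The force jumped to 32 N with no further travel, so metal has met metal. I'll ease off, rise slowly and see whether the arm stays down.

>>> carry_out([
  [0,0,0,0,0,-0.25,0],
  [0,0,0,0,0,-0.4,0],
  [0,0,0,0,0,-0.6,0],
  [0,0,0,0,0,-0.9,0],
  [0,0,0,0,0,-1.3,0],
  [0,0,0,0,0,-2,0],
  [0,0,0,0,0,-3.2,0],
  [0,0,0,0,0,-4.5,0],
  [0,0,0,0,0,-4.5,0],
])

```text
time: 14.98
tcp_pos: [0.5247, 0.0011, 0.3615]
tcp_rot: [3.093, 0.532, 0.017]
contact_force: [-0.0, -0.2, -0.4]
finger_gap: -0.002
grasp_force: 0.0
```

```bash
python3 - <<'E'
from h import *
s=observe(); print(s["time"],s["contact_force"]@C,cr(s["tcp_pos"])); pad(); eye()
c=read_camera("side");t=read_camera("top");f=lambda x:cv2.resize(x,(400,400),interpolation=2)
cv2.imwrite("pics/s4.png",np.hstack([f(t["frame"][180:320,220:360,::-1]),f(c["frame"][190:330,260:400,::-1])]))
E
```

```text
14.975 [-0.10588264 -0.22210916 -0.43003502] [0.0034882  0.00552372 0.36151378]
side pad 228 [0.003 0.004 0.18 ] [-0.015 -0.017  0.174] [0.019 0.02  0.183]
side 264 th 0.039 bar [ 0.0154 -0.004   0.1373] x -0.027 0.034
top 15 th 2.402 bar [-0.0232 -0.0395  0.0165] x -0.034 0.001
```

View pics/s4.png

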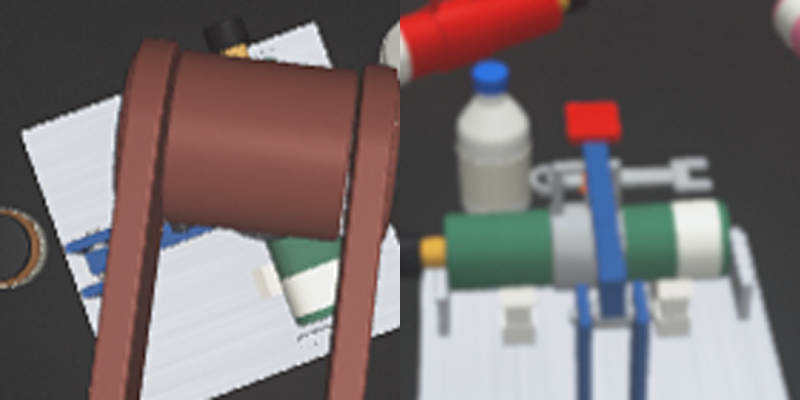

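The arm stays down by itself with the pad at z≈0.18, which is about +0.01 rad and matches a hooked bar. I'll move the robot clear and check from above, including the bystanders.

>>> carry_out([
  [0,0,0,-1,0.7,0,0],
  [0,0,0,-2.2,1.5,0,0],
  [0,0,0,-3.4,2.3,0,0],
  [0,0,0,-4.6,3.1,0,0],
  [0,0,0,-5.2,3.8,0,0],
  [0,0,0,-5.2,4.8,0,0],
  [0,0,0,-5.2,5.8,0,0],
  [0,0,0,-5.2,6.5,0,0],
  [0,0,0,-5.2,6.5,0,0],
  [0,0,0,-5.2,6.5,0,0],
])

```text
time: 16.52
tcp_pos: [0.4126, -0.3123, 0.3536]
tcp_rot: [-3.094, -0.533, 0.002]
contact_force: [-0.2, -0.1, -0.1]
finger_gap: 0.003
grasp_force: 0.0
```

```bash
python3 - <<'E'
from h import *
s=observe(); print(s["time"],s["contact_force"]@C,cr(s["tcp_pos"])); pad(); eye()
c=read_camera("side");t=read_camera("top")
t0=np.load("top0.npz")
d=np.abs(t["frame"].astype(int)-t0["frame"]).max(-1)
for n,(u0,u1,v0,v1) in dict(bottle=(350,384,182,218),spanner=(370,412,206,276),jar=(203,232,250,284)).items(): print(n,"changed px",(d[v0:v1,u0:u1]>40).sum())
a=cv2.resize(t["frame"][170:340,200:420,::-1],None,fx=3.5,fy=3.5,interpolation=2);cv2.imwrite("pics/t5.png",a)
E
```

```text
16.525 [-0.22254568 -0.00887742 -0.11544381] [-0.20700886 -0.25227047  0.35355598]
side pad 227 [0.003 0.004 0.18 ] [-0.014 -0.017  0.173] [0.019 0.019 0.184]
top pad 2 [ 0.005 -0.017  0.177] [-0.004 -0.017  0.176] [ 0.013 -0.017  0.179]
side 267 th 0.037 bar [ 0.0171 -0.0038  0.1376] x -0.028 0.034
top 313 th 2.445 bar [ 0.0211 -0.005   0.1359] x -0.034 0.034
bottle changed px 0
spanner changed px 0
jar changed px 0
```

View pics/t5.png

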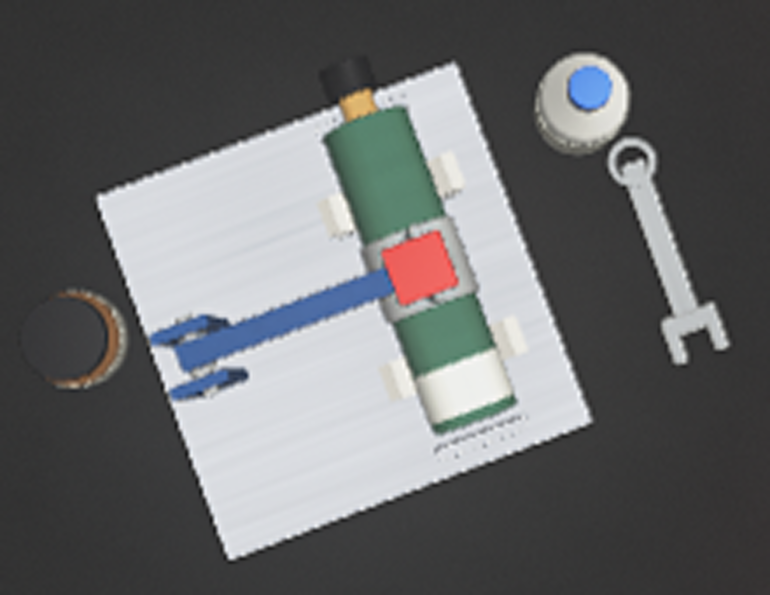

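The top view shows the arm lying over the seated canister, with the pad at (420,267) directly over the collar and holding by itself. The bottle, spanner and jar show no changed pixels. Handing in.

```bash
python3 -c "
from workcell import *
print(close_job())"
```

```text
the job is handed in; nothing more can be done
None
```

I rolled the eye upright (it ended about 0.05 rad off vertical) and pressed the hold-down arm onto it, and the arm stayed hooked by itself. I inferred that the gate had shut from the arm holding at level, because I couldn't see the gate itself. The canister is seated, the bottle, jar and spanner did not move, and the job was handed in at about 17 s; force at the wrist peaked at 57 N or more during the first push on the eye and at about 34 N on the final press.

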